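# Fit the thumb turn to a bathroom lock and prove its bolt

### The job

Take the thumb turn from the rack, turn its square spindle until it matches the square hole behind the lock's bolt and push it fully home, collar down on the lock, pressing only gently so that nothing is forced. Then work the bolt with the turn, right out to its stop and right back in again, and let go, leaving the turn home in the lock, the bolt drawn in, and the bench things where they are.

Things in the scene. Friction and masses are not known exactly. Their poses are not given: they have to be found in the camera images.
- lock: Bathroom mortice lock lying on its side, clamped in a plywood and wood holding block (base 130 x 250 x 12 mm, fixed to the bench). Origin: centre of the block's underside, on the bench; z up, +x the way the bolt shoots out, y along the lock's long forend strip
- case_top (a point): Centre of the top face of the lock's flat steel case, 63 mm over the bench, axes as the lock's. Case 88 (x) x 165 (y) x 15 mm; forend strip 3 x 235 x 20 mm on its +x edge. Two clips rise 7 mm over the top at y = 74 to 104 mm either side, over x = -24 to -6 mm; nothing else does. Two round dark followers with square holes show in the top
- follower_mouth (a point): Centre of the upper face of the bolt's follower, the one to use: x = -8, y = -36 mm from the case's centre, straight behind the wide flush brass bolt, 64 mm over the bench. Axes as the lock's: they do not turn with it. Steel disc 23 mm across with a straight 11 mm square through hole, no chamfer
- follower_foot (a point): Centre of the follower's lower face, 16.5 mm under its mouth; free space below it, 35 mm. Its angle is not measured. At its anticlockwise stop (from above) the hole's sides lie along the lock's x and y; it starts somewhere in the free play clockwise of that (see bolt). It stays where left: turning it idle takes 0.10 N m, so a spindle resting on it with a few N turns without dragging it
- handle_follower (a point): Centre of the upper face of the other follower, for the door handle, behind the narrow brass latch that sticks out 14 mm, y = +36 mm from the case's centre. Its 9 mm hole is too small for the spindle: not to be used
- bolt (a joint): How far the bolt is out: 0 drawn in, flush with the forend (start); 0.020 m at its outer stop. No spring, 1.5 N friction. Turning the follower clockwise from its anticlockwise stop: about 1.4 rad free play, then 0.9 rad pushing the bolt out to the stop (about 0.14 N m). Turning back: the same free play, then it draws the bolt in, fully only at the anticlockwise stop
- bolt_nose (a point): Middle of the bolt's end face (34 mm wide, 11 mm high), 55.5 mm above the bench, on the forend's outer face when drawn in
- turn: Aluminium thumb turn with a square steel spindle, one rigid piece, about 0.11 kg. Origin: centre of the underside of its round collar (26 mm across, 8 mm high), z up along the axis; neck 13 mm across up to z = 18 mm. It stands upright in one of the rack's two holes, spindle down, collar on the rack's top, free to turn. Home in the lock, its origin lies on follower_mouth
- turn_grip (a point): Middle of the turn's flat upright grip, 29 mm above the turn's origin: 34 mm long (turn's x), 11 mm thick (y), 24 mm high. Axes as the turn's; pinch it across y
- spindle_tip (a point): Middle of the spindle's lower end, 43 mm under the turn's origin. The spindle is 10 mm square for 38 mm below the collar, its sides along the turn's x and y, with a sharp flat shoulder; under that a round pilot nose, 10 mm across and 5 mm long, its last 2 mm tapering to 5 mm. The nose enters the hole at any angle; the shoulder then rests on the follower until the squares match within about 0.1 rad
- rack: Plywood kitting block 170 (x) x 80 x 60 mm, fixed, origin in the centre of its underside; two round 19 mm holes, 52 mm deep, in its top at x = -40 and +40 mm. The turn stands in one, a knob in the other, either way round
- knob: Round door knob, 42 mm across and 41 mm high over the rack's top, on a round stud; stands in the rack's other hole. Not needed: leave it. Origin: centre of its collar's underside
- tape: Brown roll of packing tape, 110 mm across, 48 mm high, lying flat on the bench; leave it. Origin: centre of its underside
- carton: Small cardboard box 90 (x) x 150 x 60 mm; leave it. Origin: centre of its underside

How it is judged (in metres and radians):
On the way, in this order (a step that is already met when the one before it is completed fails the run):
1. the turn is home in the follower: its collar within 2 mm of the follower's face, centred and upright (z of turn in the frame of follower_mouth below 0.002 m and horizontal distance between turn and follower_mouth below 0.003 m and angle between turn's own z axis and vertical below 0.06 rad), for 0.2 s.
2. the bolt is thrown: out by at least 18 of its 20 mm (value of joint bolt above 0.018 m), for 0.1 s.
At the end, for the whole second after the job is handed in: Turn released, upright, at rest in the bolt's follower, collar within 2 mm of the follower's face and 3 mm of its centre; bolt, after having been out at least 18 mm, drawn in to within 2 mm; knob, tape and carton within 20 mm of their starts (all of step 1 and value of joint bolt below 0.002 m and linear speed of turn below 0.02 m/s and distance of each of knob, tape, carton from where it was at the start of the episode below 0.02 m); the robot touches nothing.
It fails at once if before the spindle is in, the turn is pressed against the lock with more than 20 N (z of turn in the frame of follower_mouth above 0.03 m and contact force between turn and lock above 20 N).
It fails at once if once in, the turn is forced down or strained against the lock's stops with more than 80 N on the lock (contact force between turn and lock above 80 N).
It fails at once if the bare fingers or the arm push on the lock with more than 5 N (contact force between any of the fingers, the arm and lock above 5 N).
It fails at once if a bystander is shifted by more than 20 mm (distance of any of knob, tape, carton from where it was at the start of the episode above 0.02 m).
It also fails if it takes over 72 s, if anything falls off the work surface, if the arm or the gripper's body presses on something with over 40 N, if the wrist force passes 120 N, or if a joint passes its speed limit or range.

### The arm

A 6-joint arm with a two-finger parallel gripper is mounted at the origin on the work surface. World frame = base frame: x ahead of the robot, y to its left, z up, the work surface at z = 0. Lengths are in m, angles in degrees, forces in N, time in s.
With the tool pointing down it reaches from about 0.35 to 0.875 m from the base axis. Payload 4.2 kg.
Tool frame: the origin (TCP) lies on the centre line of the jaws, within the pads' length; the fingertips stand 19 mm ahead of it and the grasp point (between the pads) is the TCP; z points along the fingers, y is the line along which they close (so a half turn about z gives the same grasp; the last joint's range is limited). The gripper opens to 87 mm and grips with 3 to 60 N. Pads are 19 mm wide; open, the fingers measure 117 mm over their backs; the gripper's body (75 mm by 190 mm) begins 51 mm behind the grasp point.
Start: joints at [-56.86, 22.042, 0.453, 0, -68.411, -14.817], TCP at [0.197, -0.593, 0.242] pointing down, gripper open.
Joint ranges: [-179.83, 179.83], [-69.29, 118.12], [-61.27, 80.66], [-181.25, 117.63], [-171.15, -9.14], [-177.46, 177.46]. Speed limits (degrees/s): [159.86, 159.86, 180, 180, 180, 180].

### API

Orientations are given as a 3x3 rotation matrix whose columns are the frame's x, y, z axes.
In Python, from station import sense, capture, finish_job, search_frame, masks_of gives the robot as it stands.
- The arm moves only by the tool drive_tool, never from a script. Its argument "rows" is a list of rows, each a list of 7 numbers: the opening in per cent of the stroke, from 0 (shut) to 100 (fully open), then the shift along the world's x, y, z in mm, then the turn, a rotation vector about the world's x, y, z in rad. In form: [[fingers, dx, dy, dz, wx, wy, wz], ...]. A call has 1 to 5 rows; each row shifts and turns the commanded pose from where the row before left it; what a row does not reach is not made up. A row lasts 1/12 s, in which the tool goes at most 41.7 mm and 7.16 degrees, less where a joint would pass 70% of its speed; a pose out of reach is approached as far as the arm can. A call is refused whole if a number of a shift passes 41.7 or a number of a turn 0.125, either way. A call with a gripper value outside its range is refused whole. The fingers move at their own pace and stop on an object; the grip force is fixed at half the most. Time passes only in rows, so rows that do not move let the fingers close. It gives the time, the measured TCP pose, the force, the opening and the grip force at its end, in the units of the state.
- sense(): the state, without advancing time (a new reading comes with each control period).
- capture(name): name is "scene" or "side" or "wrist"; returns a dict with "frame" (400x640x3 uint8, red, green, blue), "z_map" (400x640 float32, m along the optical axis (not along the pixel's ray), 0 where there is no reading), "fx", "fy", "cx", "cy" (pixels), "distortion" ([k1, k2, p1, p2, k3] as OpenCV has them; the pictures are not rectified), "R" (3x3) and "t" (3): a world point X has camera coordinates R X + t; the wrist camera has in their place "T_tool_cam" (4x4, takes a point from camera to tool coordinates, whose origin is the TCP and whose axes are the flange's). Camera axes: x right, y down, z forward; pixel columns grow to the right and rows downward; lengths in m; the calibration is good to about 2 mm. A picture is of the moment at which its call begins: read the wrist's pose just before it.
- finish_job(): hands the job in; it is judged then, once.
Trained networks look in a picture, given as the dict that the camera call returned (one of the last four; its "shot" number tells which), for a name from the list of things; names that differ only in an ending like _2 or _b are one class to them, and where a whole thing is asked for, a point or a joint stands for the part that bears it (a point fixed in the world has none). Each returns a list of dicts, best first, with "p" (0 to 1); they miss things now and then, are a little off and sometimes report something else, mostly with a low value. They report only what shows in the picture. A call takes as long as a camera call.
- search_frame(label, picture): "xy" ([column, row] in pixels, amid what is visible of it).
- masks_of(label, picture): "region" (400x640 bool, what is visible of it) and "xy" ([column, row] in pixels, amid what is visible of it).
The state is a dict: "time_s": time; "joints": joint angles; "joint_velocities": joint speeds; "effort": joint torques, N m; "tcp_pos": TCP position; "ee_rot": TCP orientation; "wrist_force": force on the tool from outside, world axes, zero at the start; "moment": the same for the moment, N m; "gripper_width": opening from 0.0 (shut) to 1.0 (fully open); "gripper_force": force on a finger pad.
Only numpy, scipy, OpenCV 4.12 (cv2) and the standard library are available. Lean on these libraries where they do the work, as an engineer would, in place of code of your own. Each camera call takes 0.05 s, during which the arm holds its last target. There are 200 camera calls.

## Working session

There is one attempt and no reset: what is moved stays moved. The work goes in short steps, Python scripts to look and compute and a tool call to move; the robot and the scene stay as the last step left them, time stands still between calls to the robot, and variables do not carry over. Pictures are saved under pics/ and viewed, at most 10 in all, crops included, and the job is handed in when it is done.

Besides the shell and the picture viewer there is one more tool, called after "Emit:" as a command line: name --pt "numbers of a row" for each row, then --argument value for the rest. drive_tool: Moves the arm, as the interface text tells. Its arguments: {"type":"object","properties":{"rows":{"type":"array"}},"required":["rows"]}

```bash
mkdir -p pics; ls; cat > h.py <<'E'
import numpy as np,cv2
from station import *
def world(c,uv,s=None):
    K=np.array([[c['fx'],0,c['cx']],[0,c['fy'],c['cy']],[0,0,1.]])
    uv=np.asarray(uv,float).reshape(-1,2)
    n=cv2.undistortPoints(uv.reshape(-1,1,2),K,np.array(c['distortion'])).reshape(-1,2)
    z=c['z_map'][np.clip(uv[:,1].round().astype(int),0,399),np.clip(uv[:,0].round().astype(int),0,639)]
    P=np.c_[n*z[:,None],z]
    if 'R' in c: return (P-np.array(c['t']))@np.array(c['R']),z
    T=np.array(c['T_tool_cam']);P=P@T[:3,:3].T+T[:3,3]
    return P@np.array(s['ee_rot']).T+np.array(s['tcp_pos']),z
def rays(c,uv,Z,s=None):
    "intersect pixel rays with plane z=Z"
    K=np.array([[c['fx'],0,c['cx']],[0,c['fy'],c['cy']],[0,0,1.]])
    n=cv2.undistortPoints(np.asarray(uv,float).reshape(-1,1,2),K,np.array(c['distortion'])).reshape(-1,2)
    d=np.c_[n,np.ones(len(n))]
    if 'R' in c: R=np.array(c['R']);o=-R.T@np.array(c['t']);d=d@R
    else:
        T=np.array(c['T_tool_cam']);E=np.array(s['ee_rot']);o=E@T[:3,3]+np.array(s['tcp_pos']);d=d@T[:3,:3].T@E.T
    return o+d*((Z-o[2])/d[:,2])[:,None]
def cloud(c,m,s=None):
    v,u=np.nonzero(m);P,z=world(c,np.c_[u,v],s);return P[z>0]
def save(n,im):cv2.imwrite('pics/'+n+'.png',im[...,::-1])
E
cat > a.py <<'E'
from h import *
s=sense();print(s['time_s'],np.round(s['ee_rot'],3).tolist(),s['wrist_force'],s['gripper_width'])
for cam in ['scene','side']:
    c=capture(cam);save(cam,c['frame'])
    for l in ['lock','turn','rack','knob','tape','carton','follower_mouth','handle_follower','bolt_nose']:
        try:r=masks_of(l,c)
        except Exception as e: print(l,e);continue
        for d in r[:2]:
            P=cloud(c,d['region']); 
            if len(P)<5: continue
            print(cam,l,round(d['p'],2),np.round(d['xy']),len(P),'med',np.round(np.median(P,0),3),'lo',np.round(np.percentile(P,3,0),3),'hi',np.round(np.percentile(P,97,0),3))
E
python3 a.py
```

```text
pics
0.0 [[-0.949, -0.314, -0.001], [-0.314, 0.949, 0.002], [0.0, 0.002, -1.0]] [-0.52666381 -0.03620712 -0.02385915] 1.0020075464749993
scene lock 0.8 [416. 236.] 5522 med [0.558 0.095 0.057] lo [ 0.476 -0.022  0.006] hi [0.616 0.202 0.067]
scene turn 0.65 [301. 166.] 154 med [ 0.593 -0.233  0.088] lo [ 0.575 -0.241  0.063] hi [ 0.606 -0.225  0.104]
scene rack 0.86 [306. 168.] 2184 med [ 0.572 -0.221  0.059] lo [ 0.469 -0.277  0.003] hi [ 0.636 -0.193  0.065]
scene knob 0.7 [313. 141.] 237 med [ 0.516 -0.242  0.098] lo [ 0.494 -0.265  0.062] hi [ 0.529 -0.228  0.104]
scene tape 0.91 [232. 142.] 1310 med [ 0.622 -0.448  0.038] lo [ 0.573 -0.499  0.001] hi [ 0.674 -0.4    0.051]
scene carton 0.74 [369. 324.] 3644 med [0.804 0.145 0.06 ] lo [0.753 0.072 0.011] hi [0.841 0.213 0.063]
scene follower_mouth 0.67 [418. 233.] 5532 med [0.558 0.096 0.057] lo [ 0.476 -0.022  0.006] hi [0.615 0.203 0.067]
scene handle_follower 0.91 [416. 236.] 5426 med [0.558 0.095 0.058] lo [ 0.479 -0.024  0.008] hi [0.614 0.201 0.067]
side lock 0.78 [293. 312.] 7166 med [0.521 0.121 0.061] lo [ 0.457 -0.009  
[... 660 characters left out ...]
 0.663 -0.396  0.051]
side tape 0.56 [363. 200.] 2617 med [ 0.543 -0.209  0.059] lo [ 0.464 -0.277  0.005] hi [ 0.627 -0.191  0.064]
side carton 0.73 [182. 265.] 3631 med [0.778 0.155 0.06 ] lo [0.746 0.074 0.011] hi [0.833 0.219 0.064]
side carton 0.59 [349. 178.] 173 med [ 0.588 -0.23   0.088] lo [ 0.573 -0.238  0.064] hi [ 0.603 -0.222  0.103]
side follower_mouth 0.86 [295. 311.] 7194 med [0.522 0.121 0.061] lo [ 0.457 -0.01   0.009] hi [0.6   0.209 0.067]
side handle_follower 0.59 [294. 311.] 7110 med [0.522 0.121 0.061] lo [ 0.457 -0.007  0.01 ] hi [0.596 0.209 0.067]
side handle_follower 0.47 [380. 186.] 297 med [ 0.507 -0.237  0.098] lo [ 0.491 -0.259  0.062] hi [ 0.526 -0.225  0.104]
```

View pics/scene.png

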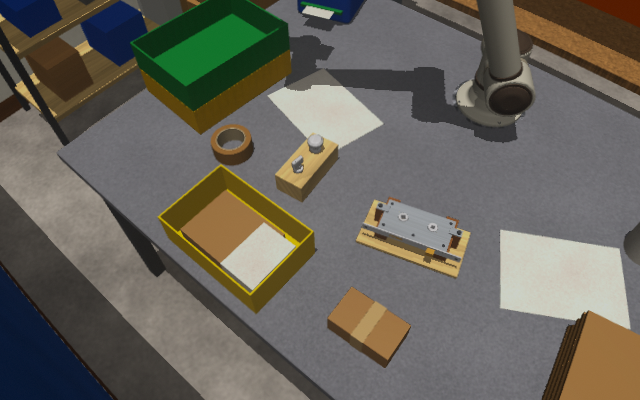

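```bash
python3 -c "
from h import *
c=capture('wrist');print(np.round(c['T_tool_cam'],3).tolist(),c['fx'],c['fy'],c['cx'],c['cy'])"
```

```text
[[0.0, -0.969, -0.248, 0.068], [1.0, -0.0, 0.001, 0.0], [-0.001, -0.248, 0.969, -0.143], [0.0, 0.0, 0.0, 1.0]] 314.3141891777516 314.3141891777516 319.92486250892944 202.9578024670519
```

The scene picture shows the lock at (415,235) with its latch poking out below at (430,255), and followers at (404,216) and (433,226). The turn is at (300,165) and the knob at (316,142).

Emit:
drive_tool --pt "100 30.5 27.8 0 0 0 0" --pt "100 30.5 27.8 0 0 0 0" --pt "100 30.5 27.8 0 0 0 0" --pt "100 30.5 27.8 0 0 0 0" --pt "100 30.5 27.8 0 0 0 0"

```text
time_s: 1.47
tcp_pos: [0.35, -0.4529, 0.2418]
ee_rot: [[-0.949, -0.314, 0.0], [-0.314, 0.949, -0.0], [-0.0, -0.0, -1.0]]
wrist_force: [0.2, 0.7, -0.5]
gripper_width: 1.003
gripper_force: 0.0
```

Emit:
drive_tool --pt "100 30.5 27.8 0 0 0 0" --pt "100 30.5 27.8 0 0 0 0" --pt "100 30.5 27.8 0 0 0 0" --pt "100 30.5 27.8 0 0 0 0" --pt "100 30.5 27.8 0 0 0 0"

```text
time_s: 1.88
tcp_pos: [0.5028, -0.3136, 0.2419]
ee_rot: [[-0.949, -0.315, 0.001], [-0.315, 0.949, -0.0], [-0.0, -0.0, -1.0]]
wrist_force: [0.9, -0.6, -0.2]
gripper_width: 1.001
gripper_force: 0.0
```

Emit:
drive_tool --pt "100 30 28 0 0 0 0" --pt "100 30 28 0 0 0 0" --pt "100 30 28 0 0 0 0" --pt "100 0 0 0 0 0 0" --pt "100 0 0 0 0 0 0"

```text
time_s: 2.3
tcp_pos: [0.5929, -0.2294, 0.2408]
ee_rot: [[-0.948, -0.318, -0.001], [-0.318, 0.948, 0.0], [0.001, 0.0, -1.0]]
wrist_force: [-0.2, -1.0, 0.1]
gripper_width: 0.998
gripper_force: 0.0
```

```bash
cat > b.py <<'E'
from h import *
s=sense();print(s['time_s'],np.round(s['tcp_pos'],4),np.round(s['ee_rot'],3).tolist(),np.round(s['joints'],1))
c=capture('wrist');im=c['frame'].copy()
np.savez('w1.npz',**{k:c[k] for k in ['z_map','frame']})
for l in ['turn','rack','knob','lock']:
    for d in masks_of(l,c)[:1]:
        P=cloud(c,d['region'],s);print(l,d['p'],d['xy'],len(P),np.round(np.median(P,0),4),np.round(np.percentile(P,2,0),3),np.round(np.percentile(P,98,0),3))
        if l=='turn':
            Q=P[(P[:,2]>.088)]; 
            r=cv2.minAreaRect((Q[:,:2]*1000).astype(np.float32));print('grip',r)
        if l=='rack':
            Q=P[abs(P[:,2]-.06)<.006];print(cv2.minAreaRect((Q[:,:2]*1000).astype(np.float32)))
save('w1',im)
E
python3 b.py
```

```text
2.3 [ 0.5929 -0.2294  0.2408] [[-0.948, -0.318, -0.001], [-0.318, 0.948, 0.0], [0.001, 0.0, -1.0]] [ -6.6  23.1   2.1  -0.  -69.  -64.9]
turn 0.69 [315.0, 186.8] 654 [ 0.5883 -0.2363  0.0987] [ 0.573 -0.247  0.06 ] [ 0.604 -0.223  0.101]
grip ((589.34326171875, -235.06675720214844), (10.93102741241455, 34.248905181884766), 86.23741149902344)
rack 0.8 [326.3, 148.4] 10930 [ 0.5493 -0.24    0.0598] [ 0.467 -0.282  0.058] [ 0.631 -0.197  0.061]
((549.938720703125, -239.03135681152344), (170.14891052246094, 80.22061157226562), 6.491997718811035)
knob 0.83 [330.9, 105.3] 1731 [ 0.5105 -0.2448  0.0994] [ 0.492 -0.263  0.094] [ 0.529 -0.227  0.101]
lock 0.74 [551.9, 199.1] 10689 [0.5203 0.0189 0.0427] [ 0.466 -0.042  0.007] [0.599 0.129 0.066]
```

View pics/w1.png

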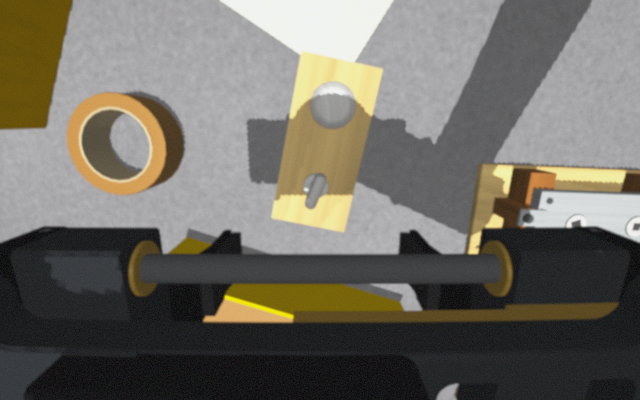

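The wrist view shows the turn's grip at (316,188), the knob at (333,105) and the lock at right. The turn is at (0.5895,-0.235), with its grip long axis at about -4°, which agrees with the rack's hole. I'll grip with the jaw half-turned so the last joint has room to go clockwise.

Emit:
drive_tool --pt "100 -3.4 -5.4 0 0 0 0.125" --pt "100 0 0 0 0 0 0.125" --pt "100 0 0 0 0 0 0.125" --pt "100 0 0 0 0 0 0.125" --pt "100 0 0 0 0 0 0.125"

```text
time_s: 2.97
tcp_pos: [0.5872, -0.2379, 0.2419]
ee_rot: [[-0.583, -0.813, 0.0], [-0.813, 0.583, -0.0], [-0.0, -0.0, -1.0]]
wrist_force: [-0.0, 0.3, 0.1]
gripper_width: 1.004
gripper_force: 0.0
```

Emit:
drive_tool --pt "100 0 0 0 0 0 0.125" --pt "100 0 0 0 0 0 0.125" --pt "100 0 0 0 0 0 0.125" --pt "100 0 0 0 0 0 0.125" --pt "100 0 0 0 0 0 0.125"

```text
time_s: 3.38
tcp_pos: [0.5873, -0.2378, 0.242]
ee_rot: [[0.003, -1.0, 0.0], [-1.0, -0.003, -0.0], [0.0, -0.0, -1.0]]
wrist_force: [0.2, 0.5, 0.3]
gripper_width: 1.003
gripper_force: 0.0
```

Emit:
drive_tool --pt "100 0 0 0 0 0 0.125" --pt "100 0 0 0 0 0 0.125" --pt "100 0 0 0 0 0 0.125" --pt "100 0 0 0 0 0 0.125" --pt "100 0 0 0 0 0 0.125"

```text
time_s: 3.8
tcp_pos: [0.5873, -0.2378, 0.2419]
ee_rot: [[0.588, -0.809, 0.0], [-0.809, -0.588, -0.0], [0.0, -0.0, -1.0]]
wrist_force: [-0.4, -0.4, 0.6]
gripper_width: 0.999
gripper_force: 0.0
```

Emit:
drive_tool --pt "100 0 0 0 0 0 0.125" --pt "100 0 0 0 0 0 0.125" --pt "100 0 0 0 0 0 0.125" --pt "100 0 0 0 0 0 0.125" --pt "100 0 0 0 0 0 0.125"

```text
time_s: 4.22
tcp_pos: [0.5872, -0.2378, 0.242]
ee_rot: [[0.95, -0.312, 0.0], [-0.312, -0.95, -0.0], [0.0, -0.0, -1.0]]
wrist_force: [-0.1, 0.1, 0.4]
gripper_width: 0.997
gripper_force: 0.0
```

Emit:
drive_tool --pt "100 0 0 0 0 0 0.125" --pt "100 0 0 0 0 0 0.125" --pt "100 0 0 0 0 0 0" --pt "100 0 0 0 0 0 0"

```text
time_s: 4.55
tcp_pos: [0.5875, -0.2375, 0.2419]
ee_rot: [[0.997, -0.076, 0.0], [-0.076, -0.997, -0.0], [0.0, 0.0, -1.0]]
wrist_force: [0.4, -0.1, 0.7]
gripper_width: 0.998
gripper_force: 0.0
```

```bash
sed -i "s/'w1'/'w2'/;s/w1.npz/w2.npz/" b.py; python3 b.py
```

```text
4.55 [ 0.5875 -0.2375  0.2419] [[0.997, -0.076, 0.0], [-0.076, -0.997, -0.0], [0.0, 0.0, -1.0]] [ -7.4  22.9   1.8   0.  -68.9  93. ]
turn 0.86 [317.7, 188.5] 603 [ 0.5918 -0.2343  0.0991] [ 0.577 -0.245  0.066] [ 0.607 -0.223  0.101]
grip ((590.8486938476562, -234.23291015625), (10.450594902038574, 32.74146270751953), 85.19393157958984)
rack 0.92 [321.5, 199.0] 8154 [ 0.574  -0.2363  0.0597] [ 0.468 -0.276  0.036] [ 0.634 -0.195  0.061]
((549.44482421875, -238.39805603027344), (169.84808349609375, 80.3577880859375), 6.805879592895508)
knob 0.78 [332.3, 251.0] 301 [ 0.5259 -0.2436  0.0905] [ 0.471 -0.257  0.059] [ 0.612 -0.233  0.309]
lock 0.69 [318.5, 188.1] 622 [ 0.5916 -0.2346  0.099 ] [ 0.576 -0.245  0.066] [ 0.607 -0.223  0.101]
```

Emit:
drive_tool --pt "100 2.5 2.8 -35 0 0 0" --pt "100 0 0 -40 0 0 0" --pt "100 0 0 -40 0 0 0" --pt "100 0 0 -25 0 0 0" --pt "100 0 0 -10 0 0 0"

```text
time_s: 5.22
tcp_pos: [0.5877, -0.2332, 0.0867]
ee_rot: [[0.997, -0.073, -0.008], [-0.073, -0.997, 0.002], [-0.009, -0.001, -1.0]]
wrist_force: [-0.9, 0.3, 0.1]
gripper_width: 1.001
gripper_force: 0.0
```

Emit:
drive_tool --pt "50 0 0 0 0 0 0" --pt "20 0 0 0 0 0 0" --pt "0 0 0 0 0 0 0" --pt "0 0 0 0 0 0 0" --pt "0 0 0 0 0 0 0"

```text
time_s: 5.63
tcp_pos: [0.5917, -0.2341, 0.0937]
ee_rot: [[0.997, -0.072, 0.004], [-0.072, -0.997, -0.001], [0.004, 0.0, -1.0]]
wrist_force: [-0.1, 1.0, 0.5]
gripper_width: 0.709
gripper_force: 0.0
```

Emit:
drive_tool --pt "0 0 0 0 0 0 0" --pt "0 0 0 0 0 0 0" --pt "0 0 0 0 0 0 0" --pt "0 0 0 0 0 0 0"

```text
time_s: 5.97
tcp_pos: [0.5907, -0.2339, 0.0917]
ee_rot: [[0.997, -0.072, 0.0], [-0.072, -0.997, -0.0], [0.0, 0.0, -1.0]]
wrist_force: [0.7, -0.7, -0.6]
gripper_width: 0.401
gripper_force: 0.0
```

Emit:
drive_tool --pt "0 0 0 0 0 0 0" --pt "0 0 0 0 0 0 0" --pt "0 0 0 0 0 0 0" --pt "0 0 0 0 0 0 0" --pt "0 0 0 0 0 0 0"

```text
time_s: 6.38
tcp_pos: [0.5906, -0.2339, 0.0915]
ee_rot: [[0.997, -0.072, -0.0], [-0.072, -0.997, -0.0], [-0.0, 0.0, -1.0]]
wrist_force: [-0.1, -1.6, -0.6]
gripper_width: 0.127
gripper_force: 30.0
```

Emit:
drive_tool --pt "0 0 0 0 0 0 0" --pt "0 0 0 0 0 0 0" --pt "0 0 0 0 0 0 0"

```text
time_s: 6.63
tcp_pos: [0.5906, -0.2339, 0.0915]
ee_rot: [[0.997, -0.072, -0.0], [-0.072, -0.997, -0.0], [-0.0, 0.0, -1.0]]
wrist_force: [-0.2, 0.7, -0.1]
gripper_width: 0.128
gripper_force: 30.0
```

Emit:
drive_tool --pt "0 0 0 20 0 0 0" --pt "0 0 0 35 0 0 0" --pt "0 0 0 40 0 0 0" --pt "0 0 0 40 0 0 0" --pt "0 -6 30 15 0 0 0"

```text
time_s: 7.05
tcp_pos: [0.5876, -0.2076, 0.2478]
ee_rot: [[0.997, -0.075, 0.01], [-0.075, -0.997, -0.004], [0.011, 0.004, -1.0]]
wrist_force: [1.6, 0.4, 0.3]
gripper_width: 0.122
gripper_force: 30.0
```

Emit:
drive_tool --pt "0 -7 36 0 0 0 0" --pt "0 -7 37 0 0 0 0" --pt "0 -7 37 0 0 0 0" --pt "0 -7 37 0 0 0 0" --pt "0 -7 37 0 0 0 0"

```text
time_s: 7.47
tcp_pos: [0.5486, -0.0182, 0.2413]
ee_rot: [[0.997, -0.072, -0.001], [-0.072, -0.997, 0.0], [-0.001, -0.0, -1.0]]
wrist_force: [1.4, 0.3, -2.3]
gripper_width: 0.126
gripper_force: 30.0
```

Emit:
drive_tool --pt "0 0 0 0 0 0 0" --pt "0 0 0 0 0 0 0" --pt "0 0 0 0 0 0 0"

```text
time_s: 7.72
tcp_pos: [0.5495, -0.0197, 0.2414]
ee_rot: [[0.997, -0.071, -0.0], [-0.071, -0.997, -0.0], [-0.0, 0.0, -1.0]]
wrist_force: [0.5, -0.4, -0.8]
gripper_width: 0.126
gripper_force: 30.0
```

```bash
cat > c.py <<'E'
from h import *
s=sense();print(s['time_s'],np.round(s['tcp_pos'],4),np.round(s['ee_rot'],3).tolist(),np.round(s['joints'],1))
c=capture('wrist');im=c['frame'].copy()
import pickle;pickle.dump((c,s),open('w3.pkl','wb'))
for l in ['lock','turn']:
    for d in masks_of(l,c)[:1]:
        P=cloud(c,d['region'],s);print(l,d['p'],d['xy'],len(P),np.round(np.median(P,0),4))
        if l=='lock':
            for a,b in((.058,.066),(.006,.018)):
                Q=P[(P[:,2]>a)&(P[:,2]<b)];print(len(Q),np.round(np.median(Q[:,2]),4),cv2.minAreaRect((Q[:,:2]*1000).astype(np.float32)))
save('w3',im)
E
python3 c.py
```

```text
7.7167 [ 0.5495 -0.0197  0.2414] [[0.997, -0.071, -0.0], [-0.071, -0.997, -0.0], [-0.0, 0.0, -1.0]] [ 14.8  14.7 -10.2  -0.  -65.1  71.1]
lock 0.74 [242.2, 184.7] 17922 [0.5572 0.0603 0.0624]
10863 0.063 ((545.6829223632812, 90.48432159423828), (95.38494110107422, 227.93331909179688), 11.705451011657715)
5462 0.0119 ((537.7612915039062, 87.96680450439453), (128.25196838378906, 250.42083740234375), 16.38869285583496)
turn 0.74 [321.5, 242.4] 1217 [ 0.5601 -0.0197  0.2484]
```

View pics/w3.png

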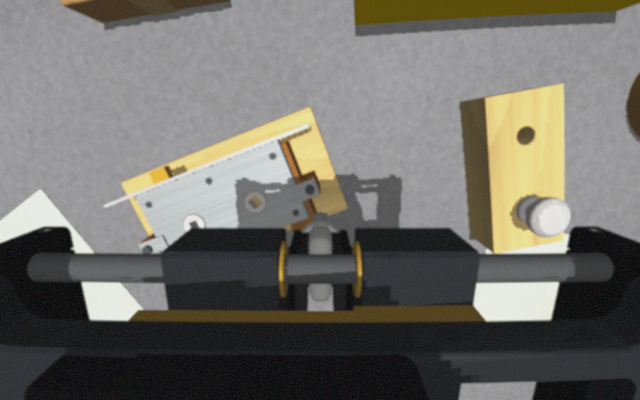

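The wrist picture shows the bolt follower at (255,201), in the gripper's shadow, and the handle follower at (193,223). The latch is at (160,175), and the held turn is at (320,240). Next is a crop for the follower's centre and hole angle.

```bash
cat > d.py <<'E'
from h import *;import pickle
c,s=pickle.load(open('w3.pkl','rb'))
print(rays(c,[[255,201],[193,223]],.064,s).round(4))
im=c['frame'][175:245,165:285]
im=cv2.resize(im,None,fx=6,fy=6,interpolation=cv2.INTER_CUBIC)
im=np.clip((im/255.)**.6*255*1.15,0,255).astype(np.uint8)
save('w3c',im)
E
python3 d.py
```

```text
[[0.5409 0.0498 0.064 ]
 [0.5214 0.1198 0.064 ]]
```

View pics/w3c.png

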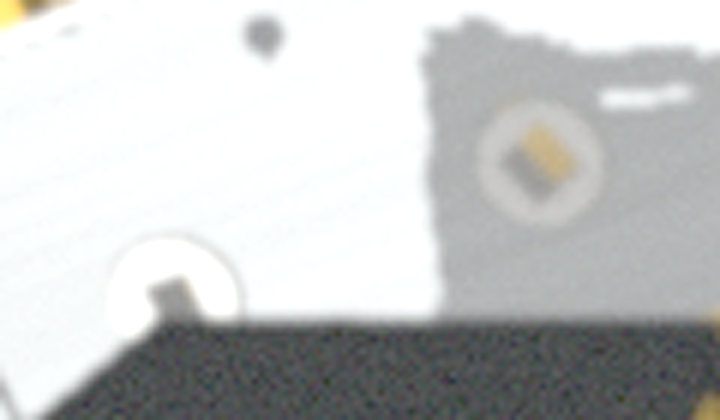

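```bash
cat > e.py <<'E'
from h import *;import pickle
c,s=pickle.load(open('w3.pkl','rb'))
f=lambda p:np.array(p)/6.+[165-.42,175-.42]
P=rays(c,f([[540,162],[175,303]]),.064,s);print(P.round(4))
d=P[1]-P[0];print('sep',np.hypot(*d[:2]),'lockx deg',np.degrees(np.arctan2(d[1],d[0]))-90)
H=rays(c,f([[540,122],[578,165],[543,203],[500,160]]),.064,s)[:,:2]
print(H.mean(0).round(4))
for i in range(4):
    e=H[(i+1)%4]-H[i];print(np.linalg.norm(e)*1e3,np.degrees(np.arctan2(e[1],e[0]))%90)
# disc fit: edge between disc and dim case (V channel)
g=cv2.GaussianBlur(cv2.cvtColor(c['frame'],cv2.COLOR_RGB2GRAY),(0,0),.7).astype(float)
R=np.arange(9,13.6,.1)/1000;c0=P[0,:2]
K=np.array([[c['fx'],0,c['cx']],[0,c['fy'],c['cy']],[0,0,1.]]);T=np.array(c['T_tool_cam'])
E=np.array(s['ee_rot'])
def proj(X):
    Y=((X-s['tcp_pos'])@E-T[:3,3])@T[:3,:3]
    return cv2.projectPoints(Y.reshape(-1,1,3),np.zeros(3),np.zeros(3),K,np.array(c['distortion']))[0].reshape(-1,2)
def samp(X,z):
    uv=proj(np.c_[X,np.full(len(X),z)]).astype(np.float32)
    return cv2.remap(g.astype(np.float32),uv[:,:1],uv[:,1:],cv2.INTER_LINEAR)[:,0]
th=np.arange(0,2*np.pi,.05);ci=np.c_[np.cos(th),np.sin(th)]
best=max(((np.median(samp(c0+[dx,dy]+.0105*ci,.064))-np.median(samp(c0+[dx,dy]+.0128*ci,.064)),-np.std(samp(c0+[dx,dy]+.0116*ci,.064)),dx,dy) for dx in np.arange(-.003,.0031,.0005) for dy in np.arange(-.003,.0031,.0005)),key=lambda t:t[1]+t[0]);print(best,c0+best[2:])
E
python3 e.py
```

```text
[[0.5403 0.0503 0.064 ]
 [0.519  0.1194 0.064 ]]
sep 0.0722486486776169 lockx deg 17.17018588423096
[0.5402 0.0503]
9.979634265882884 35.027086446696615
9.511126948836798 42.64734643840521
10.615524488541745 38.43811570976368
10.079344220685476 38.69127894710543
(np.float32(13.90918), np.float32(-1.4925652), np.float64(-0.0005), np.float64(0.0)) [0.53981798 0.05032668]
```

Emit:
drive_tool --pt "0 -2 14 0 0 0 -0.117" --pt "0 -2 14 0 0 0 -0.117" --pt "0 -2 14 0 0 0 -0.117" --pt "0 -2 14 0 0 0 -0.117" --pt "0 -2 13.7 0 0 0 -0.117"

```text
time_s: 8.28
tcp_pos: [0.5397, 0.0492, 0.2413]
ee_rot: [[0.787, -0.617, -0.0], [-0.617, -0.787, -0.0], [-0.0, 0.0, -1.0]]
wrist_force: [-0.8, -0.2, -1.0]
gripper_width: 0.127
gripper_force: 30.0
```

Emit:
drive_tool --pt "0 0 0 -25 0 0 -0.117" --pt "0 0 0 -30 0 0 -0.118" --pt "0 0 0 -25 0 0 0" --pt "0 0 0 -10 0 0 0" --pt "0 0 0 0 0 0 0"

```text
time_s: 8.7
tcp_pos: [0.5382, 0.0484, 0.1488]
ee_rot: [[0.627, -0.779, -0.006], [-0.779, -0.627, -0.002], [-0.002, 0.006, -1.0]]
wrist_force: [0.3, -1.1, -0.4]
gripper_width: 0.12
gripper_force: 30.0
```

Emit:
drive_tool --pt "0 0 0 0 0 0 0" --pt "0 0 0 0 0 0 0" --pt "0 0 0 0 0 0 0"

```text
time_s: 8.95
tcp_pos: [0.5409, 0.0499, 0.1534]
ee_rot: [[0.628, -0.778, 0.004], [-0.778, -0.628, 0.001], [0.001, -0.003, -1.0]]
wrist_force: [-0.4, 0.1, -1.4]
gripper_width: 0.127
gripper_force: 30.0
```

```bash
cat > f.py <<'E'
from h import *
s=sense();print(s['time_s'],np.round(s['tcp_pos'],4),np.degrees(np.arctan2(s['ee_rot'][1][0],s['ee_rot'][0][0])),np.round(s['wrist_force'],1),np.round(s['joints'],1))
c=capture('side');c2=capture('scene')
o=[]
K=lambda c:np.array([[c['fx'],0,c['cx']],[0,c['fy'],c['cy']],[0,0,1.]])
for q in(c,c2):
    uv=cv2.projectPoints(np.array([[s['tcp_pos'][0],s['tcp_pos'][1],.07]]),cv2.Rodrigues(np.array(q['R']))[0],np.array(q['t']),K(q),np.array(q['distortion']))[0].ravel()
    print(uv);u,v=uv.round().astype(int)
    o.append(cv2.resize(q['frame'][v-40:v+40,u-40:u+40],(400,400),interpolation=cv2.INTER_CUBIC))
save('s1',np.hstack(o))
E
python3 f.py
```

```text
8.95 [0.5409 0.0499 0.1534] -51.098118090243105 [-0.4  0.1 -1.4] [ 22.4  18.8 -18.4   0.  -52.6  16.5]
[303.59983778 276.89483448]
[403.56372383 215.66223978]
```

View pics/s1.png

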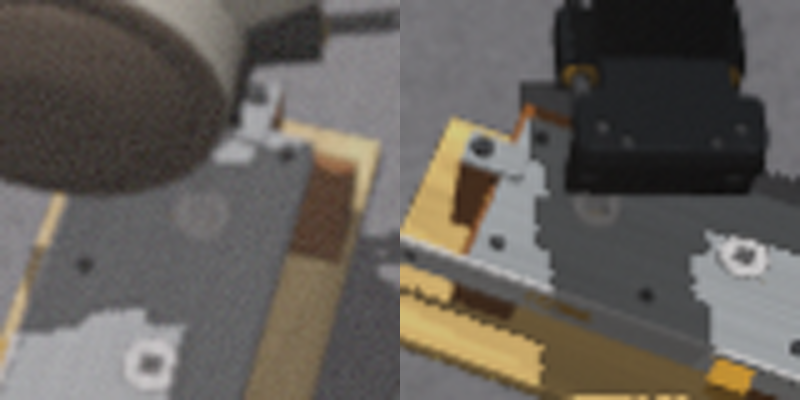

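Both crops show the follower's disc clear under the turn, at (200,213) in the left crop and (597,207) in the right.

```bash
python3 -c "
from h import *
print(rays(capture('side'),[[303.6-.4,279.5-.4]],.064).round(4),rays(capture('scene'),[[403.,217.1-.4]],.064).round(4));print(sense()['tcp_pos'])"
```

```text
[[0.5408 0.0515 0.064 ]] [[0.5404 0.0489 0.064 ]]
[0.53997871 0.04994223 0.1524566 ]
```

Emit:
drive_tool --pt "0 0 0 0 0 0 0"

```text
time_s: 9.23
tcp_pos: [0.5398, 0.0499, 0.1521]
ee_rot: [[0.628, -0.778, 0.001], [-0.778, -0.628, 0.0], [0.0, -0.001, -1.0]]
wrist_force: [0.7, 0.4, -2.2]
gripper_width: 0.125
gripper_force: 30.0
```

Emit:
drive_tool --pt "0 0 0 -4 0 0 0" --pt "0 0 0 -4 0 0 0" --pt "0 0 0 -3 0 0 0" --pt "0 0 0 -2 0 0 0" --pt "0 0 0 0 0 0 0"

```text
time_s: 9.65
tcp_pos: [0.5392, 0.0497, 0.1377]
ee_rot: [[0.628, -0.778, -0.002], [-0.778, -0.628, -0.001], [-0.001, 0.002, -1.0]]
wrist_force: [-0.7, 0.1, -1.5]
gripper_width: 0.123
gripper_force: 30.0
```

Emit:
drive_tool --pt "0 0 0 -1 0 0 0" --pt "0 0 0 -1 0 0 0" --pt "0 0 0 -1 0 0 0" --pt "0 0 0 0 0 0 0" --pt "0 0 0 0 0 0 0"

```text
time_s: 10.07
tcp_pos: [0.5398, 0.0499, 0.1356]
ee_rot: [[0.628, -0.778, 0.001], [-0.778, -0.628, 0.0], [0.0, -0.001, -1.0]]
wrist_force: [0.2, -0.1, -2.3]
gripper_width: 0.129
gripper_force: 30.0
```

Emit:
drive_tool --pt "0 0 0 -1 0 0 0" --pt "0 0 0 -1 0 0 0" --pt "0 0 0 -0.5 0 0 0" --pt "0 0 0 0 0 0 0"

```text
time_s: 10.4
tcp_pos: [0.5399, 0.0499, 0.1332]
ee_rot: [[0.628, -0.778, 0.001], [-0.778, -0.628, 0.0], [0.0, -0.001, -1.0]]
wrist_force: [1.0, 0.5, -0.6]
gripper_width: 0.127
gripper_force: 30.0
```

Emit:
drive_tool --pt "0 0 0 -0.5 0 0 0" --pt "0 0 0 -0.5 0 0 0" --pt "0 0 0 0 0 0 0"

```text
time_s: 10.65
tcp_pos: [0.5398, 0.05, 0.1321]
ee_rot: [[0.628, -0.778, 0.001], [-0.778, -0.628, 0.0], [0.0, -0.001, -1.0]]
wrist_force: [0.3, 1.3, -0.2]
gripper_width: 0.129
gripper_force: 30.0
```

Emit:
drive_tool --pt "0 0 0 -0.5 0 0 0" --pt "0 0 0 -0.5 0 0 0" --pt "0 0 0 0 0 0 0"

```text
time_s: 10.9
tcp_pos: [0.5398, 0.05, 0.131]
ee_rot: [[0.628, -0.778, 0.001], [-0.778, -0.628, 0.0], [0.0, -0.001, -1.0]]
wrist_force: [0.7, 0.2, 0.4]
gripper_width: 0.131
gripper_force: 30.0
```

Emit:
drive_tool --pt "0 0 0 -0.5 0 0 0" --pt "0 0 0 -0.5 0 0 0" --pt "0 0 0 0 0 0 0"

```text
time_s: 11.15
tcp_pos: [0.5398, 0.0499, 0.13]
ee_rot: [[0.628, -0.778, 0.0], [-0.778, -0.628, 0.0], [0.0, -0.0, -1.0]]
wrist_force: [2.0, 1.7, -1.2]
gripper_width: 0.129
gripper_force: 30.0
```

Emit:
drive_tool --pt "0 0 0 -0.5 0 0 0" --pt "0 0 0 -0.5 0 0 0" --pt "0 0 0 0 0 0 0"

```text
time_s: 11.4
tcp_pos: [0.5398, 0.0499, 0.1291]
ee_rot: [[0.628, -0.778, 0.0], [-0.778, -0.628, 0.0], [0.0, -0.0, -1.0]]
wrist_force: [1.0, 1.2, -0.5]
gripper_width: 0.124
gripper_force: 30.0
```

Emit:
drive_tool --pt "0 0 0 -1 0 0 0" --pt "0 0 0 -1 0 0 0" --pt "0 0 0 -1 0 0 0" --pt "0 0 0 -1 0 0 0" --pt "0 0 0 0 0 0 0"

```text
time_s: 11.82
tcp_pos: [0.5397, 0.0499, 0.1249]
ee_rot: [[0.628, -0.778, 0.0], [-0.778, -0.628, 0.0], [0.0, -0.0, -1.0]]
wrist_force: [1.6, 1.2, -1.5]
gripper_width: 0.127
gripper_force: 30.0
```

Emit:
drive_tool --pt "0 0 0 -2 0 0 0" --pt "0 0 0 -2 0 0 0" --pt "0 0 0 -2 0 0 0" --pt "0 0 0 -2 0 0 0" --pt "0 0 0 -2 0 0 0"

```text
time_s: 12.23
tcp_pos: [0.5398, 0.0499, 0.1149]
ee_rot: [[0.628, -0.778, 0.001], [-0.778, -0.628, 0.0], [0.0, -0.001, -1.0]]
wrist_force: [1.0, 0.9, 1.0]
gripper_width: 0.128
gripper_force: 30.0
```

Emit:
drive_tool --pt "0 0 0 -3 0 0 0" --pt "0 0 0 -3 0 0 0" --pt "0 0 0 -3 0 0 0" --pt "0 0 0 -3 0 0 0" --pt "0 0 0 -2 0 0 0"

```text
time_s: 12.65
tcp_pos: [0.5399, 0.0499, 0.1008]
ee_rot: [[0.628, -0.778, 0.001], [-0.778, -0.628, 0.0], [0.0, -0.001, -1.0]]
wrist_force: [2.4, 2.1, 0.2]
gripper_width: 0.126
gripper_force: 30.0
```

Emit:
drive_tool --pt "0 0 0 -1 0 0 0" --pt "0 0 0 -1 0 0 0" --pt "0 0 0 -0.5 0 0 0" --pt "0 0 0 0 0 0 0" --pt "0 0 0 0 0 0 0"

```text
time_s: 13.07
tcp_pos: [0.5399, 0.0499, 0.0986]
ee_rot: [[0.628, -0.778, 0.001], [-0.778, -0.628, 0.0], [0.0, -0.001, -1.0]]
wrist_force: [4.0, 2.0, -0.4]
gripper_width: 0.126
gripper_force: 30.0
```

Emit:
drive_tool --pt "0 0.4 0.2 -0.8 0 0 0" --pt "0 0 0 -0.7 0 0 0" --pt "0 0 0 -0.5 0 0 0" --pt "0 0 0 0 0 0 0" --pt "0 0 0 0 0 0 0"

```text
time_s: 13.48
tcp_pos: [0.5399, 0.05, 0.0965]
ee_rot: [[0.628, -0.778, -0.0], [-0.778, -0.628, -0.0], [-0.0, 0.0, -1.0]]
wrist_force: [3.4, 1.6, 0.5]
gripper_width: 0.127
gripper_force: 30.0
```

Emit:
drive_tool --pt "0 0 0 -0.6 0 0 0" --pt "0 0 0 -0.4 0 0 0" --pt "0 0 0 0 0 0 0" --pt "0 0 0 0 0 0 0"

```text
time_s: 13.82
tcp_pos: [0.54, 0.05, 0.0955]
ee_rot: [[0.628, -0.778, -0.0], [-0.778, -0.628, -0.0], [-0.0, 0.0, -1.0]]
wrist_force: [3.1, 2.0, -0.3]
gripper_width: 0.121
gripper_force: 30.0
```

Emit:
drive_tool --pt "0 0.5 0.3 -0.5 0 0 0" --pt "0 0 0 0 0 0 0" --pt "0 0 0 0 0 0 0"

```text
time_s: 14.07
tcp_pos: [0.5402, 0.05, 0.0953]
ee_rot: [[0.628, -0.778, -0.001], [-0.778, -0.628, -0.001], [0.0, 0.001, -1.0]]
wrist_force: [0.3, 0.7, 4.3]
gripper_width: 0.13
gripper_force: 30.0
```

Emit:
drive_tool --pt "0 0 0 -0.5 0 0 0" --pt "0 0 0 0 0 0 0" --pt "0 0 0 0 0 0 0"

```text
time_s: 14.32
tcp_pos: [0.5403, 0.05, 0.0953]
ee_rot: [[0.628, -0.778, -0.0], [-0.778, -0.628, -0.001], [0.0, 0.001, -1.0]]
wrist_force: [-0.5, 0.4, 7.7]
gripper_width: 0.127
gripper_force: 30.0
```

The collar is down, with contact at TCP 95.3 mm as predicted. I'll ease off and turn clockwise.

Emit:
drive_tool --pt "0 0 0 0.6 0 0 0" --pt "0 0 0 0 0 0 -0.08" --pt "0 0 0 0 0 0 -0.08" --pt "0 0 0 0 0 0 -0.08" --pt "0 0 0 0 0 0 -0.08"

```text
time_s: 14.73
tcp_pos: [0.5406, 0.0502, 0.0954]
ee_rot: [[0.348, -0.937, 0.0], [-0.937, -0.348, -0.0], [0.0, -0.0, -1.0]]
wrist_force: [2.0, 0.5, 4.4]
gripper_width: 0.129
gripper_force: 30.0
```

Emit:
drive_tool --pt "0 0 0 0 0 0 -0.08" --pt "0 0 0 0 0 0 -0.08" --pt "0 0 0 0 0 0 -0.08" --pt "0 0 0 0 0 0 -0.08" --pt "0 0 0 0 0 0 0"

```text
time_s: 15.15
tcp_pos: [0.5406, 0.0502, 0.0954]
ee_rot: [[0.038, -0.999, 0.0], [-0.999, -0.038, -0.0], [0.0, -0.0, -1.0]]
wrist_force: [1.8, 1.0, 3.3]
gripper_width: 0.131
gripper_force: 30.1
```

Emit:
drive_tool --pt "0 0 0 0 0 0 -0.08" --pt "0 0 0 0 0 0 -0.08" --pt "0 0 0 0 0 0 -0.08" --pt "0 0 0 0 0 0 -0.04" --pt "0 0 0 0 0 0 0"

```text
time_s: 15.57
tcp_pos: [0.5406, 0.0502, 0.0953]
ee_rot: [[-0.237, -0.972, 0.0], [-0.972, 0.237, -0.0], [0.0, -0.0, -1.0]]
wrist_force: [2.3, 0.8, 4.6]
gripper_width: 0.129
gripper_force: 30.1
```

```bash
cat > g.py <<'E'
from h import *
import sys
s=sense();print(s['time_s'],np.round(s['tcp_pos'],4),np.degrees(np.arctan2(s['ee_rot'][1][0],s['ee_rot'][0][0])),np.round(s['wrist_force'],1),np.round(s['moment'],2),np.round(s['joints'],1),s['gripper_width'])
E
python3 g.py
```

```text
15.5667 [0.5406 0.0502 0.0953] -103.70675716739262 [2.3 0.8 4.6] [ 0.17 -0.46  0.1 ] [ 22.4  23.  -22.    0.  -45.  -36.2] 0.12907906702269487
```

Emit:
drive_tool --pt "0 0 0 0 0 0 -0.06" --pt "0 0 0 0 0 0 -0.06" --pt "0 0 0 0 0 0 -0.04" --pt "0 0 0 0 0 0 0"

```text
time_s: 15.9
tcp_pos: [0.5406, 0.0502, 0.0953]
ee_rot: [[-0.388, -0.921, 0.0], [-0.921, 0.388, -0.0], [0.0, -0.0, -1.0]]
wrist_force: [2.0, 0.3, 4.9]
gripper_width: 0.124
gripper_force: 30.1
```

```bash
python3 g.py; cat > bolt.py <<'E'
from h import *
import sys
c=capture('scene')
# deviation: scene camera crop around bolt nose + direct net
r=search_frame('bolt_nose',c);print([(round(d['p'],2),d['xy']) for d in r[:2]])
save(sys.argv[1],cv2.resize(c['frame'][190:270,360:460],(800,640)[:2] if 0 else (700,560),interpolation=cv2.INTER_CUBIC))
E
python3 bolt.py b1
```

```text
15.9 [0.5406 0.0502 0.0953] -112.85624149175429 [2.  0.3 4.9] [ 0.16 -0.44  0.1 ] [ 22.4  23.  -22.    0.  -45.  -45.3] 0.12385253506398013
[(0.71, [367.9, 321.7]), (0.47, [393.1, 240.8])]
```

View pics/b1.png

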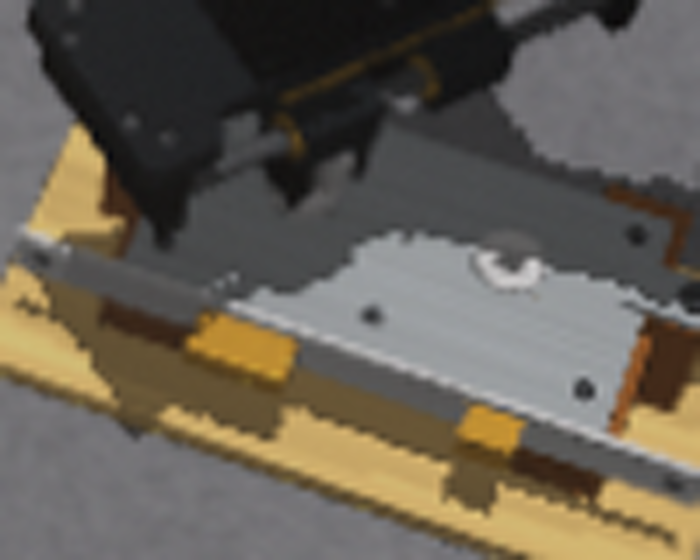

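The bolt (245,345 in the crop) is out, a little more than the 14 mm latch at (490,425). I'll creep on to the stop.

Emit:
drive_tool --pt "0 0 0 0 0 0 -0.03" --pt "0 0 0 0 0 0 -0.03" --pt "0 0 0 0 0 0 0"

```text
time_s: 16.25
tcp_pos: [0.5406, 0.0502, 0.0953]
ee_rot: [[-0.443, -0.896, 0.0], [-0.896, 0.443, -0.0], [0.0, -0.0, -1.0]]
wrist_force: [1.9, -0.3, 4.9]
gripper_width: 0.127
gripper_force: 30.1
```

```bash
python3 g.py
```

```text
16.25 [0.5406 0.0502 0.0953] -116.3231278697285 [ 1.9 -0.3  4.9] [ 0.06 -0.46  0.19] [ 22.4  23.  -22.    0.  -45.  -48.8] 0.12691483763303832
```

Emit:
drive_tool --pt "0 0 0 0 0 0 -0.03" --pt "0 0 0 0 0 0 -0.03" --pt "0 0 0 0 0 0 0"

```text
time_s: 16.5
tcp_pos: [0.5407, 0.0502, 0.0953]
ee_rot: [[-0.496, -0.868, 0.0], [-0.868, 0.496, -0.0], [-0.0, -0.0, -1.0]]
wrist_force: [1.4, -1.0, 5.6]
gripper_width: 0.126
gripper_force: 30.1
```

```bash
python3 g.py
```

```text
16.5 [0.5407 0.0502 0.0953] -119.76017202164013 [ 1.4 -1.   5.6] [ 0.   -0.52  0.11] [ 22.4  23.  -22.    0.  -45.  -52.2] 0.1261260950165875
```

Emit:
drive_tool --pt "0 0 0 0 0 0 -0.025" --pt "0 0 0 0 0 0 -0.025" --pt "0 0 0 0 0 0 0"

```text
time_s: 16.75
tcp_pos: [0.5407, 0.0503, 0.0953]
ee_rot: [[-0.54, -0.842, 0.0], [-0.842, 0.54, -0.0], [-0.0, -0.0, -1.0]]
wrist_force: [1.2, -0.1, 4.8]
gripper_width: 0.131
gripper_force: 30.1
```

```bash
python3 g.py;python3 bolt.py b2
```

```text
16.75 [0.5407 0.0503 0.0953] -122.6587358621227 [ 1.2 -0.1  4.8] [-0.04 -0.56  0.07] [ 22.4  23.  -22.    0.  -45.  -55.1] 0.13051069898727358
[(0.71, [394.4, 241.6])]
```

View pics/b2.png

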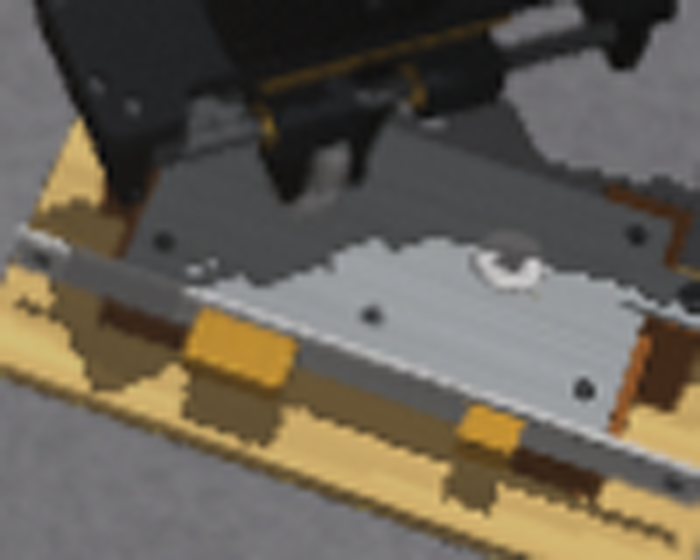

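The bolt is further out, with its end at (240,385) in the crop, and the moment is still only its friction. I'll continue.

Emit:
drive_tool --pt "0 0 0 0 0 0 -0.025" --pt "0 0 0 0 0 0 -0.025" --pt "0 0 0 0 0 0 0"

```text
time_s: 17.1
tcp_pos: [0.5407, 0.0503, 0.0953]
ee_rot: [[-0.581, -0.814, 0.0], [-0.814, 0.581, -0.0], [-0.0, -0.0, -1.0]]
wrist_force: [1.9, -0.2, 4.5]
gripper_width: 0.132
gripper_force: 30.1
```

```bash
python3 g.py
```

```text
17.1 [0.5407 0.0503 0.0953] -125.52343327942562 [ 1.9 -0.2  4.5] [ 0.02 -0.53  0.12] [ 22.4  23.  -22.    0.  -45.  -58. ] 0.13150181953445214
```

Emit:
drive_tool --pt "0 0 0 0 0 0 -0.025" --pt "0 0 0 0 0 0 -0.025" --pt "0 0 0 0 0 0 0"

```text
time_s: 17.35
tcp_pos: [0.5407, 0.0502, 0.0953]
ee_rot: [[-0.621, -0.784, 0.0], [-0.784, 0.621, -0.0], [-0.0, -0.0, -1.0]]
wrist_force: [2.0, -1.0, 5.6]
gripper_width: 0.134
gripper_force: 30.2
```

```bash
python3 g.py
```

```text
17.35 [0.5407 0.0502 0.0953] -128.36238826465348 [ 2.  -1.   5.6] [-0.09 -0.5   0.19] [ 22.4  23.  -22.    0.  -45.  -60.8] 0.1340990563116873
```

```bash
cat > br.py <<'E'
from h import *
import sys
def meas(c):
    h=cv2.cvtColor(c['frame'],cv2.COLOR_RGB2HSV)
    m=((h[...,0]>14)&(h[...,0]<26)&(h[...,1]>175)&(h[...,2]>100)).astype(np.uint8)
    n,_,st,ce=cv2.connectedComponentsWithStats(m)
    return [(st[i].tolist(),ce[i].round(1).tolist()) for i in range(1,n) if 8<st[i,4]<600 and 370<ce[i][0]<450 and 215<ce[i][1]<265]
c=capture('scene');print(meas(c))
E
python3 br.py
python3 - <<'E'
from h import *
for n in ['b1','b2']:
    im=cv2.imread('pics/%s.png'%n)[...,::-1];h=cv2.cvtColor(np.ascontiguousarray(im),cv2.COLOR_RGB2HSV)
    m=((h[...,0]>14)&(h[...,0]<26)&(h[...,1]>175)&(h[...,2]>100)).astype(np.uint8)
    k,_,st,ce=cv2.connectedComponentsWithStats(m)
    print(n,[((ce[i]/7+[360,190]).round(1).tolist(),st[i,4]/49) for i in range(1,k) if st[i,4]>800])
E
```

```text
[([386, 235, 16, 11, 105], [393.7, 239.9]), ([426, 248, 8, 7, 37], [429.7, 251.2])]
b1 [([394.5, 239.8], np.float64(86.20408163265306)), ([430.1, 251.6], np.float64(37.40816326530612))]
b2 [([394.1, 240.2], np.float64(103.48979591836735)), ([430.1, 251.6], np.float64(37.38775510204081))]
```

```bash
cat > bd.py <<'E'
from h import *
a=np.radians(16.6);ex=np.array([np.cos(a),np.sin(a),0])
c=capture('scene');h=cv2.cvtColor(c['frame'],cv2.COLOR_RGB2HSV)
m=((h[...,0]>14)&(h[...,0]<26)&(h[...,1]>175)&(h[...,2]>80)).astype(np.uint8)
n,L,st,ce=cv2.connectedComponentsWithStats(m)
for i in range(1,n):
    if 8<st[i,4]<600 and 370<ce[i][0]<450 and 215<ce[i][1]<265:
        v,u=np.nonzero(L==i)
        X=(rays(c,np.c_[u,v],.061)-[.5406,.0502,0])@ex   # as if all on top face
        print(ce[i].round(1),st[i,4],'x min/p90/max (top plane)',(np.percentile(X,[2,50,90,98])*1e3).round(1))
        P=cloud(c,L==i);print('  depth',(np.percentile((P-[.5406,.0502,0])@ex,[5,50,90,97])*1e3).round(1))
E
python3 bd.py
```

```text
[393.7 240. ] 108 x min/p90/max (top plane) [56.2 65.9 73.5 75.2]
  depth [57.1 65.9 73.7 74.3]
[429.7 251.2] 37 x min/p90/max (top plane) [55.3 61.7 66.9 67.9]
  depth [54.9 62.3 67.6 68.1]
```

The bolt's end measures 75 mm from the follower axis. The forend is at 55 mm and the latch at 68 to 69 mm, so the bolt is at its 20 mm stop. Turning back now.

Emit:
drive_tool --pt "0 0 0 0 0 0 0.1" --pt "0 0 0 0 0 0 0.1" --pt "0 0 0 0 0 0 0.1" --pt "0 0 0 0 0 0 0.1" --pt "0 0 0 0 0 0 0.1"

```text
time_s: 17.87
tcp_pos: [0.5406, 0.0503, 0.0953]
ee_rot: [[-0.165, -0.986, 0.0], [-0.986, 0.165, 0.0], [-0.0, -0.0, -1.0]]
wrist_force: [2.3, -0.0, 5.0]
gripper_width: 0.126
gripper_force: 30.0
```

Emit:
drive_tool --pt "0 0 0 0 0 0 0.1" --pt "0 0 0 0 0 0 0.1" --pt "0 0 0 0 0 0 0.1" --pt "0 0 0 0 0 0 0.1" --pt "0 0 0 0 0 0 0.1"

```text
time_s: 18.28
tcp_pos: [0.5406, 0.0502, 0.0953]
ee_rot: [[0.328, -0.945, 0.0], [-0.945, -0.328, 0.0], [-0.0, -0.0, -1.0]]
wrist_force: [2.1, -0.5, 5.1]
gripper_width: 0.122
gripper_force: 30.0
```

Emit:
drive_tool --pt "0 0 0 0 0 0 0.1" --pt "0 0 0 0 0 0 0.1" --pt "0 0 0 0 0 0 0.1" --pt "0 0 0 0 0 0 0.1" --pt "0 0 0 0 0 0 0.1"

```text
time_s: 18.7
tcp_pos: [0.5406, 0.0502, 0.0953]
ee_rot: [[0.741, -0.671, 0.0], [-0.671, -0.741, 0.0], [0.0, -0.0, -1.0]]
wrist_force: [2.1, -0.7, 5.2]
gripper_width: 0.128
gripper_force: 30.0
```

Emit:
drive_tool --pt "0 0 0 0 0 0 0.1" --pt "0 0 0 0 0 0 0.1" --pt "0 0 0 0 0 0 0.1" --pt "0 0 0 0 0 0 0.1" --pt "0 0 0 0 0 0 0.1"

```text
time_s: 19.12
tcp_pos: [0.5406, 0.0502, 0.0953]
ee_rot: [[0.972, -0.234, 0.0], [-0.234, -0.972, 0.0], [0.0, -0.0, -1.0]]
wrist_force: [1.5, -0.2, 5.0]
gripper_width: 0.127
gripper_force: 30.1
```

Emit:
drive_tool --pt "0 0 0 0 0 0 0.1" --pt "0 0 0 0 0 0 0.1" --pt "0 0 0 0 0 0 0.1" --pt "0 0 0 0 0 0 0" --pt "0 0 0 0 0 0 0"

```text
time_s: 19.53
tcp_pos: [0.5406, 0.0501, 0.0953]
ee_rot: [[0.998, 0.059, 0.0], [0.059, -0.998, -0.0], [0.0, 0.0, -1.0]]
wrist_force: [0.8, -0.5, 5.4]
gripper_width: 0.124
gripper_force: 30.0
```

```bash
python3 g.py; python3 bd.py
```

```text
19.5333 [0.5406 0.0501 0.0953] 3.390188494826345 [ 0.8 -0.5  5.4] [-0.27 -0.47 -0.06] [ 22.4  23.  -22.    0.  -45.   71. ] 0.12379252887520242
[394.6 237.7] 37 x min/p90/max (top plane) [55.9 59.3 62.  62.5]
  depth [55.9 58.5 60.9 61.7]
[429.6 251.3] 39 x min/p90/max (top plane) [55.3 61.9 67.6 69.8]
  depth [55.4 62.8 67.5 68.6]
```

Emit:
drive_tool --pt "0 0 0 0 0 0 0.08" --pt "0 0 0 0 0 0 0.08" --pt "0 0 0 0 0 0 0.06" --pt "0 0 0 0 0 0 0.06" --pt "0 0 0 0 0 0 0"

```text
time_s: 20.0
tcp_pos: [0.5406, 0.0502, 0.0953]
ee_rot: [[0.942, 0.334, 0.0], [0.334, -0.942, 0.0], [0.0, 0.0, -1.0]]
wrist_force: [1.9, -1.1, 4.8]
gripper_width: 0.125
gripper_force: 30.0
```

```bash
python3 g.py; python3 bd.py
```

```text
20.0 [0.5406 0.0502 0.0953] 19.52914296307728 [ 1.9 -1.1  4.8] [-0.31 -0.52 -0.11] [ 22.4  23.  -22.    0.  -45.   87.1] 0.1254081775722836
[429.7 251.2] 37 x min/p90/max (top plane) [55.3 61.7 66.9 67.9]
  depth [56.3 63.3 66.9 68.3]
```

Nearly in. I'll go on until the moment shows the stop.

Emit:
drive_tool --pt "0 0 0 0 0 0 0.03" --pt "0 0 0 0 0 0 0.03" --pt "0 0 0 0 0 0 0.03" --pt "0 0 0 0 0 0 0"

```text
time_s: 20.38
tcp_pos: [0.5406, 0.0501, 0.0953]
ee_rot: [[0.909, 0.417, 0.0], [0.417, -0.909, 0.0], [0.0, 0.0, -1.0]]
wrist_force: [1.1, -0.2, 5.0]
gripper_width: 0.124
gripper_force: 30.0
```

```bash
python3 g.py
```

```text
20.3833 [0.5406 0.0501 0.0953] 24.628184675141352 [ 1.1 -0.2  5. ] [-0.27 -0.51 -0.11] [ 22.4  23.  -22.    0.  -45.   92.2] 0.12412828299649997
```

Emit:
drive_tool --pt "0 0 0 0 0 0 0.03" --pt "0 0 0 0 0 0 0.03" --pt "0 0 0 0 0 0 0.03" --pt "0 0 0 0 0 0 0"

```text
time_s: 20.72
tcp_pos: [0.5406, 0.0502, 0.0953]
ee_rot: [[0.868, 0.496, 0.0], [0.496, -0.868, 0.0], [0.0, 0.0, -1.0]]
wrist_force: [1.8, -0.8, 5.0]
gripper_width: 0.125
gripper_force: 30.2
```

```bash
python3 g.py
```

```text
20.7167 [0.5406 0.0502 0.0953] 29.75840733267914 [ 1.8 -0.8  5. ] [-0.3  -0.57 -0.25] [ 22.4  23.  -22.    0.  -45.   97.3] 0.12477176838644415
```

Emit:
drive_tool --pt "0 0 0 0 0 0 0.03" --pt "0 0 0 0 0 0 0" --pt "0 0 0 0 0 0 0"

```text
time_s: 20.97
tcp_pos: [0.5407, 0.0502, 0.0953]
ee_rot: [[0.853, 0.521, 0.0], [0.521, -0.853, 0.0], [0.0, 0.0, -1.0]]
wrist_force: [2.8, -1.1, 5.1]
gripper_width: 0.132
gripper_force: 30.3
```

```bash
python3 g.py
```

```text
20.9667 [0.5407 0.0502 0.0953] 31.405853471812375 [ 2.8 -1.1  5.1] [-0.23 -0.53 -0.31] [ 22.4  23.  -22.   -0.  -45.   99. ] 0.13155700255668293
```

The stop is felt, with the moment at -0.31 and the pads starting to twist. I'll relax, open and lift off.

Emit:
drive_tool --pt "0 0 0 0 0 0 -0.03" --pt "0 0 0 0.3 0 0 -0.03" --pt "50 0 0 0 0 0 0" --pt "50 0 0 0 0 0 0" --pt "50 0 0 0 0 0 0"

```text
time_s: 21.38
tcp_pos: [0.5385, 0.0498, 0.0941]
ee_rot: [[0.883, 0.469, -0.005], [0.469, -0.883, -0.001], [-0.005, -0.001, -1.0]]
wrist_force: [0.4, -0.0, -1.5]
gripper_width: 0.273
gripper_force: 0.0
```

Emit:
drive_tool --pt "50 0 0 0 0 0 0" --pt "50 0 0 0 0 0 0" --pt "50 0 0 0 0 0 0" --pt "50 0 0 0 0 0 0" --pt "50 0 0 0 0 0 0"

```text
time_s: 21.8
tcp_pos: [0.5403, 0.0503, 0.0953]
ee_rot: [[0.883, 0.469, -0.0], [0.469, -0.883, -0.0], [-0.0, -0.0, -1.0]]
wrist_force: [-0.7, 1.3, -0.6]
gripper_width: 0.496
gripper_force: 0.0
```

Emit:
drive_tool --pt "50 0 0 10 0 0 0" --pt "50 0 0 20 0 0 0" --pt "50 0 0 35 0 0 0" --pt "50 0 0 40 0 0 0" --pt "50 0 0 30 0 0 0"

```text
time_s: 22.22
tcp_pos: [0.5411, 0.0503, 0.2344]
ee_rot: [[0.883, 0.47, 0.004], [0.47, -0.883, 0.0], [0.003, 0.001, -1.0]]
wrist_force: [0.8, -0.6, 0.3]
gripper_width: 0.496
gripper_force: 0.0
```

Emit:
drive_tool --pt "50 -20 -35 0 0 0 0" --pt "50 -20 -35 0 0 0 0" --pt "50 -20 -35 0 0 0 0" --pt "50 -20 -35 0 0 0 0" --pt "50 0 0 0 0 0 0"

```text
time_s: 22.63
tcp_pos: [0.4565, -0.0934, 0.2314]
ee_rot: [[0.885, 0.465, -0.001], [0.465, -0.885, -0.0], [-0.001, -0.001, -1.0]]
wrist_force: [-0.1, -0.2, -0.5]
gripper_width: 0.502
gripper_force: 0.0
```

Emit:
drive_tool --pt "50 0 0 0 0 0 0" --pt "50 0 0 0 0 0 0" --pt "50 0 0 0 0 0 0"

```text
time_s: 22.88
tcp_pos: [0.4612, -0.0891, 0.2309]
ee_rot: [[0.883, 0.47, 0.001], [0.47, -0.883, 0.0], [0.001, 0.0, -1.0]]
wrist_force: [-0.3, -0.2, -0.3]
gripper_width: 0.503
gripper_force: 0.0
```

```bash
python3 g.py; python3 bd.py; cat > z.py <<'E'
from h import *
c=capture('scene');d=capture('side')
for q in(c,d):
    for e in masks_of('turn',q)[:2]:
        P=cloud(q,e['region']);print(e['p'],e['xy'],np.round(np.median(P,0),3),np.round(np.percentile(P[:,2],[5,98]),3))
save('end',np.hstack([cv2.resize(c['frame'][190:270,360:460],(400,320),interpolation=cv2.INTER_CUBIC),cv2.resize(d['frame'][235:315,250:350],(400,320),interpolation=cv2.INTER_CUBIC)]))
E
python3 z.py
```

```text
22.8833 [ 0.4612 -0.0891  0.2309] 28.026959274112215 [-0.3 -0.2 -0.3] [-0.1   0.1  -0.01] [  9.    7.3 -21.4   0.  -61.2 109.1] 0.5026030237617404
[429.7 251. ] 34 x min/p90/max (top plane) [55.3 61.1 66.1 66.9]
  depth [56.2 61.5 66.2 66.9]
0.69 [405.6, 214.9] [0.544 0.052 0.092] [0.069 0.108]
0.78 [304.0, 273.5] [0.537 0.055 0.093] [0.071 0.107]
```

View pics/end.png

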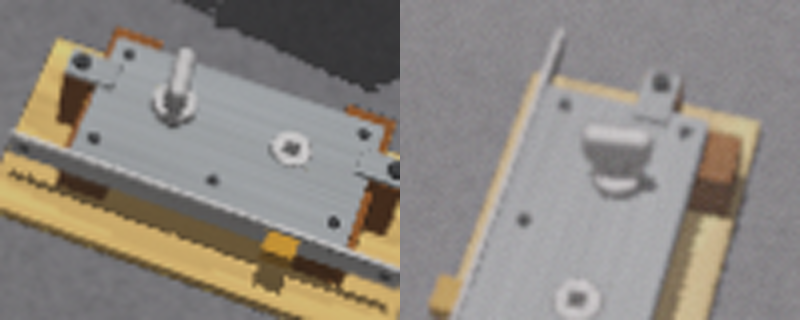

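The final pictures show the turn home with its collar down at (175,105) on the left and (620,180) on the right. The bolt is flush, only the latch sticks out, and the gripper is well clear.

```bash
python3 -c "
from station import *
print(finish_job())"
```

```text
the job is handed in; nothing more can be done
None
```

The job is handed in. The turn was left home in the bolt's follower after throwing the bolt to its 20 mm stop and drawing it back flush, with the gripper clear; no verdict was shown, and I didn't re-measure the knob, tape and carton.

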